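# Load a collar in the tack-up jig and lock the sliding vee at the next hole

## Task

Take the widest of the plain steel collars out of the compartment tray and stand it upright on the base plate of the tack-up jig, nested in the jig's fixed vee, and let go of it. Then pull up the black plunger knob, slide the tube section one hole towards the collar so that the two vees trap it, and let the pin drop fully home in that hole. Finish while still holding the knob with the pin home, so that it can be tacked; leave the other parts in the tray and the tools around where they are.

Things in the scene. Friction and masses are not known exactly. Their poses are not given: they have to be found in the camera images.
- jig: tack-up jig fixed to the table: dark steel base plate 224 x 90 x 10 mm with a fixed vee block at one end, and a drilled 30 mm square tube on an upright at the other. Origin: centre of the plate's underside, on the table; x runs along the plate from the upright to the fixed vee, y across it, z up. Its yaw is within 0.2 rad of world x; it stands right or left of the tray.
- seat (a point): point on top of the base plate, 10 mm above the table, where the wide collar's axis stands when nested in the fixed vee; axes as the jig's. The fixed vee is a block 34 mm wide, 24 mm high, its 90 degree notch opening towards the section, its front face 11 mm past the seat along jig x. A collar set down up to 6 mm short of the seat is pushed home by the moving vee.
- moving_vee (a point): middle of the front face of the moving vee on the end of the tube section, 24 mm above the table: a 90 degree notch, 34 mm wide, 12 to 38 mm above the table, opening towards the fixed vee. It starts 37.5 mm from the seat along jig x; with the pin in the next hole it is 12.5 mm, which leaves the wide collar 1.5 mm of play.
- section (a joint): 40 mm square steel tube, 70 mm long, that slides on the drilled tube and carries moving vee, barrel and plunger: travel in m along jig x, 0 at the start with the pin in its present hole, growing towards the fixed vee. Next hole at 0.025 (holes 9.5 mm wide for an 8 mm pin with round tip). With the pin lifted it goes from -0.030 to 0.030, friction about 2 N, and stays where left.
- plunger (a joint): spring plunger on the section: lift of knob and pin in m, 0 with the pin fully home, 0.016 at its upper stop. The pin sits 10 mm deep, so it is clear of the hole from 0.010 up; let down between holes, it rides on the tube at about 0.010. The spring draws it down with about 6 N when home, 9 N when raised: over a hole it drops in by itself unless held up.
- knob (a point): centre of the plunger's black round knob, 26 mm in diameter, 24 mm high, axis upright, 82 mm above the table while the pin is home (knob from 70 to 94 mm); moves with section and plunger. Below it is a barrel 20 mm in diameter, its top 67 mm above the table; beside the barrel the section's top is 53 mm above the table.
- tray: dark grey steel tray fixed to the table, 106 mm (tray x) by 198 mm (tray y), walls 3 mm thick and 30 mm high, three compartments in a row along tray y, each 100 mm (tray x) by 62 mm (tray y) inside, floor 3 mm above the table. Origin: centre of its underside. The row lies roughly along world x (tray yaw near pi/2). One part in each; which is where varies.
- collar: the wide collar, to be loaded: plain steel ring 36 mm outside, 22 mm bore, 20 mm high, 70 to 140 g, standing flat in one compartment near its middle. Origin: centre of its underside, z along its axis.
- small_collar: a narrower steel collar 26 mm outside, 16 mm bore, 20 mm high, in another compartment; to be left there. Origin: centre of its underside.
- nut: steel hex nut 26 mm across flats, 13 mm high, in another compartment; to be left there. Origin: centre of its underside.
- tape: yellow tape measure 66 x 99 x 38 mm lying on the table behind the work; to be left alone. Origin: centre of its underside.
- centre_punch: steel centre punch 100 mm long, 11 mm thick, lying near the left edge of the table; to be left alone. Origin: centre of its underside.
There are look-alikes about, which are no part of the job. Leave any red or turquoise look-alike of the collar alone.

How it is judged:
By the outcome, as a careful person would: the job done as asked, in the order asked, and still so for the second after the job is handed in, while the arm keeps its last pose, push and grip.
It also fails if it takes over 48 s, if anything falls off the work surface, if the arm or the gripper's body presses on something with over 40 N, if the wrist force passes 120 N, or if a joint passes its speed limit or range.

## Robot

A 6-joint arm with a two-finger parallel gripper is mounted at the origin on a cart in front of the work surface, level with it; the furniture and walls round the work are solid. World frame = base frame: x ahead of the robot, y to its left, z up, the work surface at z = 0. Lengths are in m, angles in rad, forces in N, time in s.
With the tool pointing down it reaches from about 0.275 to 0.85 m from the base axis. Payload 5.2 kg.
Tool frame: the origin (TCP) lies midway between the tips of the shut fingers; the grasp point (between the pads) lies 19 mm behind it; y points along the fingers, x is the direction in which the jaws open and shut, and the axes are right-handed (so a half turn about y gives the same grasp; the last joint's range is limited). The gripper opens to 85 mm and grips with 20 to 120 N. Pads are 22 mm wide; open, the fingers measure 114 mm over their backs; the gripper's body (76 mm by 85 mm) begins 54 mm behind the grasp point. The pads swing forward as they close: fully open they stand 13 mm farther back than shut.
Start: joints at [1.062, 0.259, 1.535, -0, 1.348, -0.203], TCP at [0.166, 0.524, 0.231] pointing down, gripper open.
Joint ranges: [-3.14, 3.14], [-0.91, 2.08], [0.19, 2.58], [-1.22, 4.36], [0.22, 2.71], [-3.12, 3.12]. Speed limits (rad/s): [2.57, 2.57, 3.14, 3.14, 3.14, 3.14].

## Interface

Orientations are given as a unit quaternion [x, y, z, w].
In Python, from plant import env gives the robot as it stands.
- The arm moves only by the tool drive_tool, never from a script. Its argument "deltas" is a list that holds one entry, the list of rows, each a list of 7 numbers: the shift along the world's x, y, z in units of 30 mm (1.0 is 30 mm), then the turn, a rotation vector about the world's x, y, z in units of 6 degrees (1.0 is 6 degrees), then the closure, from -1 (fully open) to 1 (shut). In form: [[[x, y, z, rx, ry, rz, grip], ...]]. A call has exactly 8 rows; each row is the pose to reach, as a shift and turn from the pose commanded when the call began; what a row does not reach only later rows make up. A row lasts 1/12 s, in which the tool goes at most 41.7 mm and 7.16 degrees, less where a joint would pass 70% of its speed; a pose out of reach is approached as far as the arm can. A call with a gripper value outside its range is refused whole. The fingers move at their own pace and stop on an object; "grip_force" is the grip in N (left out, the last holds). Time passes only in rows, so rows that repeat a pose let the fingers close, or fill a call up. It gives the time, the measured TCP pose, the force and the opening at its end, in the units of the state.
- env.sense(): the state, without advancing time (a new reading comes with each control period).
- env.capture(name): name is "scene" or "top"; returns a dict with "image" (420x560x3 uint8, red, green, blue), "z_map" (420x560 float32, m along the optical axis (not along the pixel's ray), 0 where there is no reading), "vertical_fov" (degrees; the focal length in pixels is half the picture's height over the tangent of half this angle, whatever the lens; pixels are square), "cx", "cy" (the principal point, pixels), "k1" (the pictures are not rectified: a ray, as slopes to the right and down, at radius r is drawn at 1 + k1 r^2 times it, then the intrinsics apply), "R" (3x3) and "t" (3): a world point X has camera coordinates R X + t. Camera axes: x right, y down, z forward; pixel columns grow to the right and rows downward; lengths in m; the calibration is good to about 2 mm. A picture is of the moment at which its call begins.
- env.close_job(): hands the job in, once; it reports no verdict.
The state is a dict: "clock": time; "joint_positions": joint angles; "qvel": joint speeds; "tau": joint torques, N m; "tool_pos": TCP position; "orientation": TCP orientation; "contact_force": force on the tool from outside, world axes, zero at the start; "ft_torque": the same for the moment, N m; "gripper_width": finger opening in m.
Only numpy, scipy, OpenCV 4.12 (cv2) and the standard library are available. Lean on these libraries where they do the work, as an engineer would, in place of code of your own. Each camera call takes 0.05 s, during which the arm holds its last target.

## Working session

There is one attempt and no reset: what is moved stays moved. The work goes in short steps, Python scripts to look and compute and a tool call to move; the robot and the scene stay as the last step left them, time stands still between calls to the robot, and variables do not carry over. Pictures are saved under pics/ and viewed, and the job is handed in when it is done.

Besides the shell and the picture viewer there is one more tool, called as name(argument=value, ...), one argument or row to a line, values as JSON. drive_tool: Moves the arm, as the interface text tells. Its arguments: {"type":"object","properties":{"deltas":{"type":"array"},"grip_force":{"type":"number"}},"required":["deltas"]}

```bash
ls; mkdir -p pics
cat > h.py <<'E'
import numpy as np, cv2
from plant import env
def K(c):
    H=c["image"].shape[0]; f=H/2/np.tan(np.radians(c["vertical_fov"])/2)
    return np.array([[f,0,c["cx"]],[0,f,c["cy"]],[0,0,1.]])
def cloud(c):
    k=K(c); H,W=c["z_map"].shape
    uv=np.mgrid[0:H,0:W][::-1].reshape(2,-1).T.astype(float)
    n=cv2.undistortPoints(uv[:,None],k,np.array([c["k1"],0,0,0.]))[:,0]
    z=c["z_map"].reshape(-1,1); P=np.c_[n*z,z]
    return ((P-c["t"])@c["R"]).reshape(H,W,3)
def proj(c,X):
    return cv2.projectPoints(np.atleast_2d(np.float64(X)),cv2.Rodrigues(np.array(c["R"]))[0],np.array(c["t"],float),K(c),np.array([c["k1"],0,0,0.]))[0][:,0]
E
python3 - <<'E'
from h import *
import pickle
for n in("scene","top"):
    c=env.capture(n); pickle.dump(c,open(n+"0.pkl","wb"))
    cv2.imwrite(f"pics/{n}0.png",cv2.resize(c["image"][:,:,::-1],(784,588)))
    print(n,-np.array(c["R"]).T@c["t"],c["k1"])
print(env.sense())
E
```

```text
pics
scene [-0.20737297 -0.43332326  0.84247977] -0.1107388215083909
top [ 0.35755621 -0.00412438  1.16406553] -0.11134566370556266
{'clock': 0.1, 'joint_positions': array([ 1.06219876e+00,  2.59314916e-01,  1.53598823e+00, -8.51426895e-07,
        1.34802134e+00, -2.02761227e-01]), 'qvel': array([ 0.00017485, -0.00021486, -0.00335099,  0.00039563,  0.00067114,
       -0.00104823]), 'tau': array([ 1.35718030e-03, -4.46963274e+01, -2.91248846e+01, -2.65292256e-04,
        6.34432494e-03, -3.98985992e-05]), 'tool_pos': array([0.16531514, 0.52405618, 0.23052788]), 'orientation': array([ 0.57058194,  0.41744734, -0.41856035, -0.57007123]), 'contact_force': array([-0.34809821, -0.01601311,  0.57594322]), 'ft_torque': array([-0.03973755,  0.0015687 , -0.06650574]), 'gripper_width': 0.08535749651327611}
```

View pics/scene0.png

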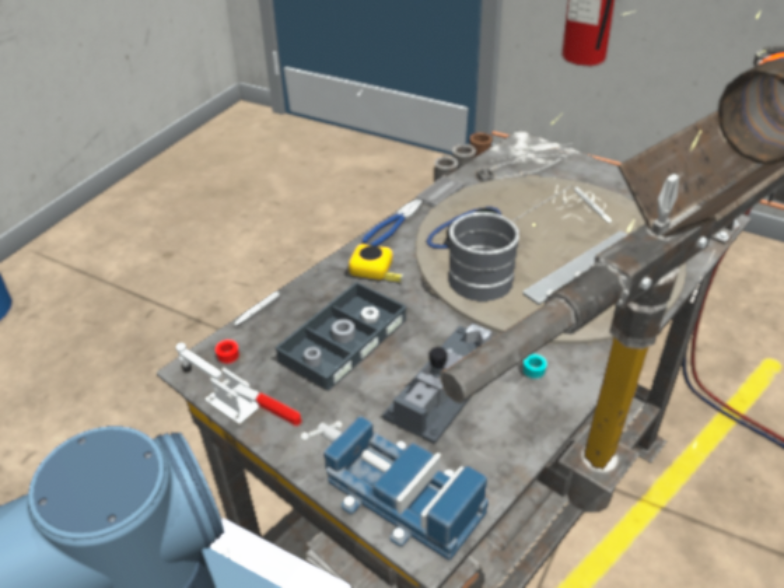

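View pics/top0.png

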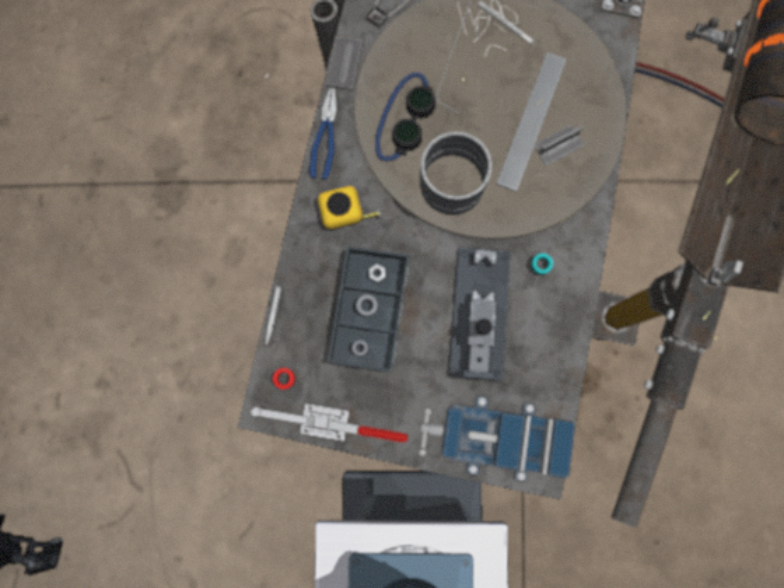

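The scene view shows the tray at about (340,335) with the jig to its right at about (440,385). In the top view the three parts in the tray are at (377,272), (367,305) and (360,348). The jig's fixed vee is at (485,258) and its knob at (484,327). Next I'll enlarge and measure.

Run:
```python
from h import *
import pickle
c=pickle.load(open("top0.pkl","rb")); im=c["image"]
a=im[172:280,225:375][:,:,::-1]
cv2.imwrite("pics/crop0.png",cv2.resize(a,None,fx=5.3,fy=5.3,interpolation=cv2.INTER_CUBIC)[:600,:800])
P=cloud(c)
for (u,v) in [(377,272),(367,305),(360,348),(484,327),(485,258)]:
    u=int(u/1.4);v=int(v/1.4); print(u,v,P[v,u])
# clusters in tray of high points
m=(P[:,:,2]>0.008)
print(np.round(P[172:280:6,235:375:6,2]*1000).astype(int))
```

```text
269 194 [0.57559541 0.05981237 0.00185506]
262 217 [0.51892621 0.07613736 0.00319723]
257 248 [ 4.44335235e-01  8.75914912e-02 -3.83909992e-04]
345 233 [ 0.47085724 -0.11382727  0.09397184]
346 184 [ 0.598522   -0.12656104  0.01075839]
[[  -1    0    1    3    1    2    0    0   -4    1    1    3    4    6
     2    2   -5   -2    3    3   -2   -4    0    1]
 [  -4    2   -2   33   32   -2    2   -2    0   -3    1    0    1    1
     0    1    5   12   11   10    6    3    0   -3]
 [   3    5   30    2    5    0    3    5    9   23    2   -1    0   -3
     0    0    7   10   32   30    6   14    0    3]
 [  -1   -3   26    3    3    2   18    5    6    2    1    0   -1    3
    -1    2   11   11   11   10   12   14   -3   -2]
 [  -1   -2   10    4    4   17    0    6    3   32    5    2    2    3
     0   -2    9    9   10   10    9   13    1   -2]
 [   3    1    4    5    2    6    5    5    3   34    0   -3    1    2
     5   -3   12   13    7    5   13    7   -2    0]
 [  -2    1    4    8    3   21   28   27    4   -1    0    3    3   -2
    -2    2   13    8    9    9   12   11 
[... 686 characters left out ...]
2    1   -4    4    2
     3   14   12   55   49   52    5   -3   -1   -1]
 [  29    3    3   25    7    8    0    1    3    2    1   -3    0    1
    -3   10   10   47   53   46    9    2   -4   -3]
 [  30    6    1    8    9    2    7    2    4    0   -1   -2   -1    0
    -2    9   10   46   20    9    9    2    1    3]
 [  -1    1   -2    5   31   34    2    3    1    2    0   -1    1   -3
    -2    9   10   47   45   10   12    3    1    2]
 [   5    1    1    0   -2   -1    0    1    0    3    3    5    1    2
     0    9   52   56   53   54   17   -1    3   -1]
 [  -1    0    2   -1    0    2    2   -1   -4   -2    1    3   -2    1
    -3   -1   -1    6   -4    3   -1   -2    2    0]]
```

View pics/crop0.png

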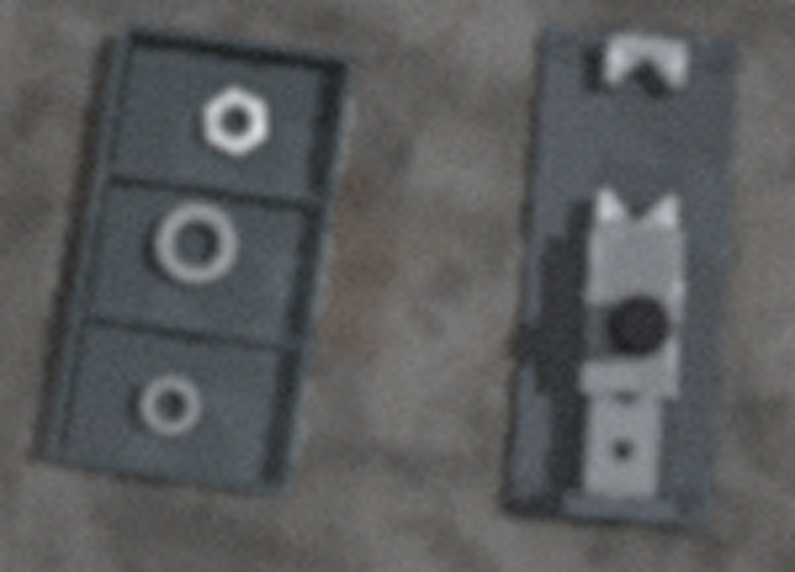

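In the crop, three parts could be the collar: the nut at (235,121), a ring of about 36 mm at (195,243) and a ring of about 26 mm at (169,405). The middle ring is clearly the widest plain steel one. The red and turquoise rings lie outside the tray. I'll fit positions next.

```bash
cat > fit.py <<'E'
from h import *
import pickle
def planept(c,uv,z):
    uv=np.atleast_2d(np.float64(uv))
    n=cv2.undistortPoints(uv[:,None],K(c),np.array([c["k1"],0,0,0.]))[:,0]
    R=np.array(c["R"]);C=-R.T@np.array(c["t"]); d=np.c_[n,np.ones(len(n))]@R
    return C+d*((z-C[2])/d[:,2])[:,None]
def rect(c,z,xr,yr,res=0.0005):
    # orthorectified view at height z; row=x decreasing, col=y decreasing
    xs=np.arange(xr[1],xr[0],-res); ys=np.arange(yr[1],yr[0],-res)
    X,Y=np.meshgrid(xs,ys,indexing='ij')
    p=proj(c,np.c_[X.ravel(),Y.ravel(),np.full(X.size,z)]).astype(np.float32).reshape(X.shape+(2,))
    return cv2.remap(c["image"],p[...,0],p[...,1],cv2.INTER_CUBIC),xs,ys
E
python3 - <<'E'
from fit import *
for n in("top","scene"):
    c=pickle.load(open(n+"0.pkl","rb"))
    g,xs,ys=rect(c,0.023,(0.42,0.62),(0.02,0.13)); cv2.imwrite(f"pics/tr_{n}.png",cv2.resize(g[:,:,::-1],None,fx=1.5,fy=1.5))
    g2,_,_=rect(c,0.010,(0.36,0.64),(-0.20,-0.06)); cv2.imwrite(f"pics/jg_{n}.png",g2[:,:,::-1])
    b=g.max(2).astype(np.uint8)
    th,mk=cv2.threshold(b,0,255,cv2.THRESH_OTSU); 
    for cc in cv2.findContours(mk,cv2.RETR_EXTERNAL,cv2.CHAIN_APPROX_NONE)[0]:
        if cv2.contourArea(cc)>800:
            (x,y),r=cv2.minEnclosingCircle(cc); e=cv2.fitEllipse(cc); print(n,th,"x,y",xs[0]-e[0][1]*.0005,ys[0]-e[0][0]*.0005,"axes mm",np.array(e[1])*.5)
E
python3 -c "
import cv2,numpy as np
a=[cv2.imread('pics/jg_%s.png'%n) for n in('top','scene')]
cv2.imwrite('pics/jg.png',np.hstack(a))
a=[cv2.imread('pics/tr_%s.png'%n) for n in('top','scene')]
cv2.imwrite('pics/tr.png',np.hstack(a)[:600])"
```

```text
top 114.0 x,y 0.44279209899902344 0.08609230041503907 axes mm [25.19868469 25.33672714]
top 114.0 x,y 0.5154377975463867 0.07522265625 axes mm [35.03837204 35.81637955]
top 114.0 x,y 0.5708137245178223 0.05839637756347657 axes mm [29.85979843 30.82786942]
scene 131.0 x,y 0.43317045593261716 0.025272018432617185 axes mm [10.50008583 44.18391418]
scene 131.0 x,y 0.44367984008789063 0.08538837051391601 axes mm [26.72272491 31.2391758 ]
scene 131.0 x,y 0.5154512634277344 0.07427922439575196 axes mm [35.51826477 40.8475647 ]
scene 131.0 x,y 0.5644505386352539 0.0525284423828125 axes mm [32.11471939 41.79616165]
```

View pics/jg.png

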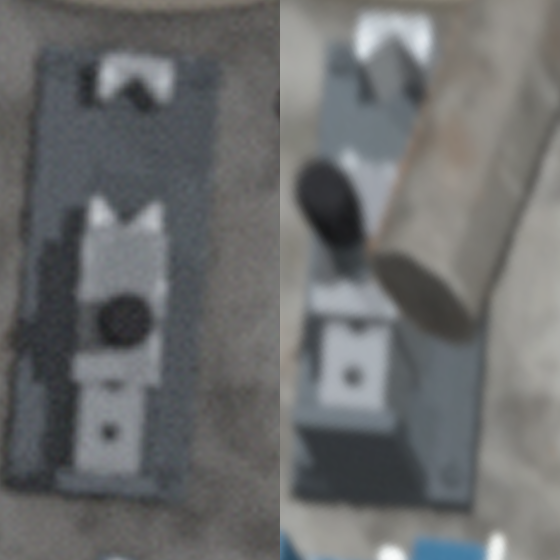

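View pics/tr.png

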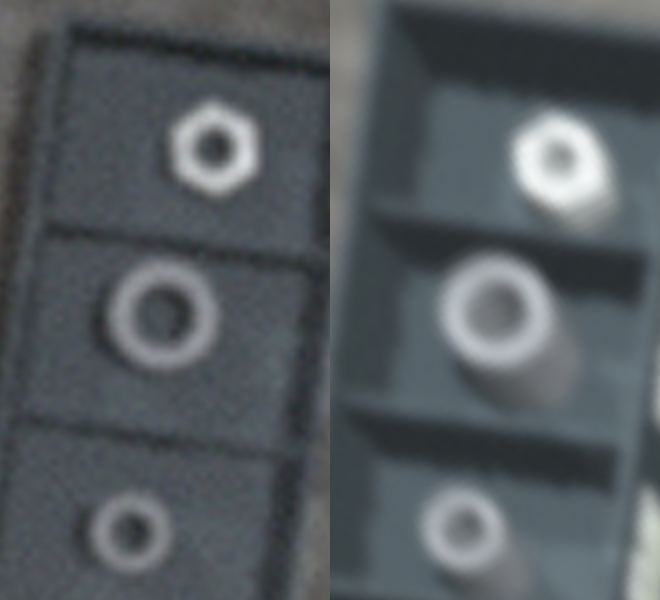

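Run:
```python
from fit import *
c=pickle.load(open("top0.pkl","rb"))
out=[]
for z in(0.034,0.0535,0.094):
    g,xs,ys=rect(c,z,(0.36,0.64),(-0.20,-0.06)); out.append(g[:,:,::-1])
cv2.imwrite("pics/jz.png",cv2.resize(np.hstack(out),None,fx=0.93,fy=0.93))
# depth: average several captures
Z=[env.capture("top") for _ in range(6)]
pickle.dump(Z,open("top6.pkl","wb"))
c=dict(Z[0]); zz=np.stack([q["z_map"] for q in Z]); c["z_map"]=np.median(zz,0); c["image"]=np.mean([q["image"] for q in Z],0).round().astype(np.uint8)
pickle.dump(c,open("topm.pkl","wb"))
P=cloud(c)
def rep(lo,hi,xr=(.36,.64),yr=(-.2,-.06)):
    m=(P[...,2]>lo)&(P[...,2]<hi)&(P[...,0]>xr[0])&(P[...,0]<xr[1])&(P[...,1]>yr[0])&(P[...,1]<yr[1])
    q=P[m][:,:2]; r=cv2.minAreaRect((q*1000).astype(np.float32)); print(lo,hi,len(q),P[m].mean(0).round(4),r); return q
rep(.006,.06)
q=rep(.042,.06); rep(.082,.1); rep(.024,.04,(.56,.64)); 
z=c["z_map"]; print("table z",np.median(P[215:240,310:318,2]), "floor tray",)
```

```text
0.006 0.06 3473 [ 0.5065 -0.1167  0.0215] ((502.20440673828125, -131.03121948242188), (118.32744598388672, 283.2643737792969), 86.18449401855469)
0.042 0.06 776 [ 0.455  -0.1133  0.0515] ((454.5057067871094, -113.45889282226562), (47.75830078125, 127.86852264404297), 85.36598205566406)
0.082 0.1 117 [ 0.4699 -0.1151  0.0932] ((470.079345703125, -115.23761749267578), (24.121652603149414, 24.586259841918945), 1.1236488819122314)
0.024 0.04 110 [ 0.597  -0.1261  0.0336] ((595.3526000976562, -126.01801300048828), (34.24436950683594, 21.771360397338867), 85.61920166015625)
table z 0.000403632388292728 floor tray
```

View pics/jz.png

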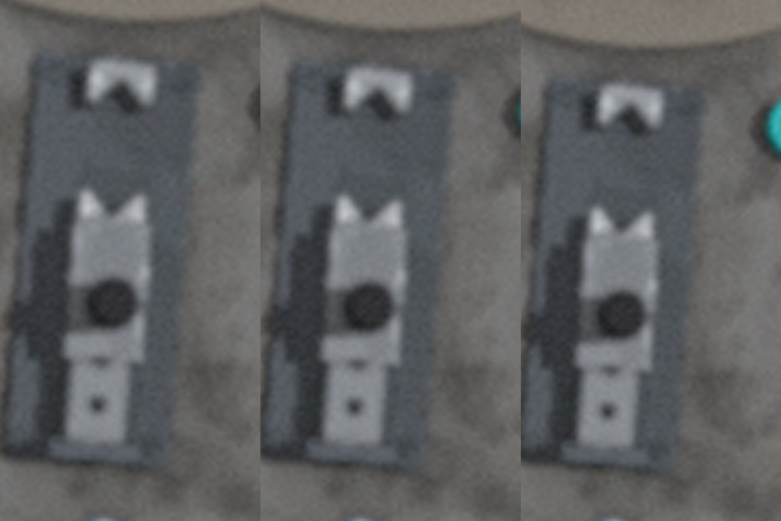

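Run:
```python
from h import *
from scipy.spatial.transform import Rotation as R
s=env.sense(); q=R.from_quat(s["orientation"]); print(q.as_matrix().round(3)); 
th=-0.08
for sg in(1,-1):
    x=sg*np.array([-np.sin(th),np.cos(th),0]); y=np.array([0,0,-1.]); z=np.cross(x,y)
    T=R.from_matrix(np.c_[x,y,z]); rv=(T*q.inv()).as_rotvec(degrees=True); print(sg,rv, rv/6, "joint6",s["joint_positions"][5])
d=np.array([.5155,.0752,.1])-s["tool_pos"]; print(d/.03,s["tool_pos"],s["clock"])
```

```text
[[ 0.301 -0.    -0.954]
 [ 0.954 -0.     0.301]
 [-0.    -1.     0.   ]]
1 [ 1.65842072e-02 -6.90930621e-03  1.29355954e+01] [ 2.76403454e-03 -1.15155103e-03  2.15593257e+00] joint6 -0.20280655209262885
-1 [-1.01161664e-02 -2.42815406e-02 -1.67064403e+02] [-1.68602773e-03 -4.04692344e-03 -2.78440671e+01] joint6 -0.20280655209262885
[ 11.66643442 -14.9741739   -4.37244221] [0.16550697 0.52442522 0.23117327] 0.4
```

drive_tool(
  deltas=[
    [[1.0,-1.2,0,0,0,0.5,-0.2],[2.0,-2.5,0,0,0,1.0,-0.2],[3.0,-3.8,0,0,0,1.5,-0.2],[4.0,-5.1,0,0,0,2.16,-0.2],[5.0,-6.4,-0.5,0,0,2.16,-0.2],[6.0,-7.7,-1,0,0,2.16,-0.2],[7.0,-9.0,-1.5,0,0,2.16,-0.2],[8.0,-10.2,-2,0,0,2.16,-0.2]],
  ],
  grip_force=30,
)

```text
clock: 1.07
tool_pos: [0.3684, 0.2645, 0.1897]
orientation: [0.52, 0.48, -0.479, -0.519]
contact_force: [1.2, 0.5, 0.7]
gripper_width: 0.0513
```

drive_tool(
  deltas=[
    [[0.9,-1.2,0,0,0,0,-0.2],[1.8,-2.4,0,0,0,0,-0.2],[2.7,-3.6,-0.5,0,0,0,-0.2],[3.6,-4.7,-1,0,0,0,-0.2],[3.66,-4.76,-1.6,0,0,0,-0.2],[3.66,-4.76,-1.6,0,0,0,-0.2],[3.66,-4.76,-1.6,0,0,0,-0.2],[3.66,-4.76,-1.6,0,0,0,-0.2]],
  ],
)

```text
clock: 1.73
tool_pos: [0.4769, 0.1238, 0.1419]
orientation: [-0.519, -0.48, 0.48, 0.52]
contact_force: [0.4, 1.0, 0.1]
gripper_width: 0.0513
```

```bash
cat > to.py <<'E'
import sys; from h import *
from scipy.spatial.transform import Rotation as R
s=env.sense(); q=R.from_quat(s["orientation"]); t=np.array([float(v) for v in sys.argv[1:4]]); th=-0.08
x=np.array([-np.sin(th),np.cos(th),0]); y=np.array([0,0,-1.]); T=R.from_matrix(np.c_[x,y,np.cross(x,y)])
print("pos",s["tool_pos"].round(4),"d",((t-s["tool_pos"])/.03).round(3),"rot",((T*q.inv()).as_rotvec(degrees=True)/6).round(3),"w",s["gripper_width"],"F",s["contact_force"].round(1),s["clock"],"v",abs(s["qvel"]).max().round(3),"q",s["joint_positions"].round(2))
E
python3 to.py .5155 .0752 .008
```

```text
pos [0.4769 0.1238 0.1419] d [ 1.285 -1.62  -4.464] rot [-0.004 -0.005 -0.001] w 0.051272032125363604 F [0.4 1.  0.1] 1.7333 v 0.022 q [ 0.03  0.24  1.8   0.    1.11 -1.46]
```

drive_tool(
  deltas=[
    [[0.7,-0.9,-0.5,0,0,0,-0.2],[1.285,-1.62,-1,0,0,0,-0.2],[1.285,-1.62,-1.6,0,0,0,-0.2],[1.285,-1.62,-2.4,0,0,0,-0.2],[1.285,-1.62,-2.7,0,0,0,-0.2],[1.285,-1.62,-2.7,0,0,0,-0.2],[1.285,-1.62,-2.7,0,0,0,-0.2],[1.285,-1.62,-2.7,0,0,0,-0.2]],
  ],
)

```text
clock: 2.4
tool_pos: [0.5166, 0.0755, 0.0622]
orientation: [0.52, 0.481, -0.479, -0.519]
contact_force: [0.4, 0.4, -0.9]
gripper_width: 0.0514
```

```bash
python3 to.py .5155 .0752 .008
python3 - <<'E'
from fit import *
a=[]
c=env.capture("scene"); p=proj(c,[.5155,.0752,.03])[0].astype(int); print(p)
a.append(cv2.resize(c["image"][p[1]-60:p[1]+40,p[0]-60:p[0]+60,::-1],None,fx=5,fy=5,interpolation=cv2.INTER_CUBIC))
cv2.imwrite("pics/over.png",a[0])
E
```

```text
pos [0.5166 0.0755 0.0622] d [-0.038 -0.011 -1.807] rot [ 0.001  0.024 -0.017] w 0.05138363770404956 F [ 0.4  0.4 -0.9] 2.4 v 0.006 q [-0.07  0.39  1.82  0.    0.94 -1.56]
[244 231]
```

View pics/over.png

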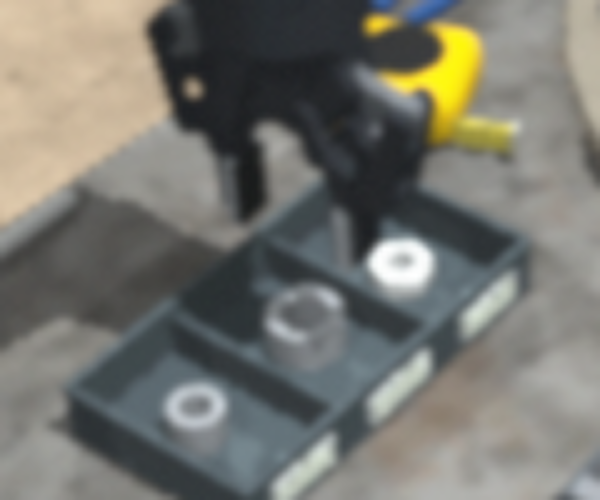

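The fingers at (240,215) and (345,265) straddle the wide collar at (305,325). I'll descend and grip.

drive_tool(
  deltas=[
    [[-0.03,-0.01,-0.5,0,0,0,-0.2],[-0.03,-0.01,-1.0,0,0,0,-0.2],[-0.03,-0.01,-1.5,0,0,0,-0.2],[-0.03,-0.01,-1.8,0,0,0,-0.2],[-0.03,-0.01,-1.8,0,0,0,-0.2],[-0.03,-0.01,-1.8,0,0,0,-0.2],[-0.03,-0.01,-1.8,0,0,0,-0.2],[-0.03,-0.01,-1.8,0,0,0,-0.2]],
  ],
)

```text
clock: 3.12
tool_pos: [0.5158, 0.0745, 0.0077]
orientation: [0.52, 0.48, -0.479, -0.519]
contact_force: [-0.5, -0.3, 0.5]
gripper_width: 0.0512
```

drive_tool(
  deltas=[
    [[0,0,0,0,0,0,0.3],[0,0,0,0,0,0,0.3],[0,0,0,0,0,0,0.6],[0,0,0,0,0,0,0.6],[0,0,0,0,0,0,0.6],[0,0,0,0,0,0,0.6],[0,0,0,0,0,0,0.6],[0,0,0,0,0,0,0.6]],
  ],
  grip_force=40,
)

```text
clock: 3.78
tool_pos: [0.5156, 0.0744, 0.0078]
orientation: [0.52, 0.48, -0.479, -0.519]
contact_force: [-1.5, -0.6, 6.5]
gripper_width: 0.0349
```

drive_tool(
  deltas=[
    [[0,0,0.2,0,0,0,0.6],[0,0,0.5,0,0,0,0.6],[0,0,1,0,0,0,0.6],[0,0,1.5,0,0,0,0.6],[0,0,2,0,0,0,0.6],[0,0,2.4,0,0,0,0.6],[0,0,2.4,0,0,0,0.6],[0,0,2.4,0,0,0,0.6]],
  ],
)

```text
clock: 4.45
tool_pos: [0.5156, 0.0744, 0.0796]
orientation: [0.52, 0.48, -0.479, -0.519]
contact_force: [-0.1, 0.1, -0.1]
gripper_width: 0.0346
```

```bash
python3 to.py .5712 -.1244 .08
python3 - <<'E'
from fit import *
s=env.sense()
c=env.capture("scene"); p=proj(c,s["tool_pos"])[0].astype(int); print(p)
cv2.imwrite("pics/lift.png",cv2.resize(c["image"][p[1]-50:p[1]+70,p[0]-60:p[0]+60,::-1],None,fx=4.5,fy=4.5,interpolation=cv2.INTER_CUBIC))
E
```

```text
pos [0.5156 0.0744 0.0796] d [ 1.854 -6.628  0.012] rot [ 0.001  0.022 -0.004] w 0.03464515549114264 F [-0.1  0.1 -0.1] 4.45 v 0.025 q [-0.07  0.36  1.8   0.    0.98 -1.56]
[242 214]
```

View pics/lift.png

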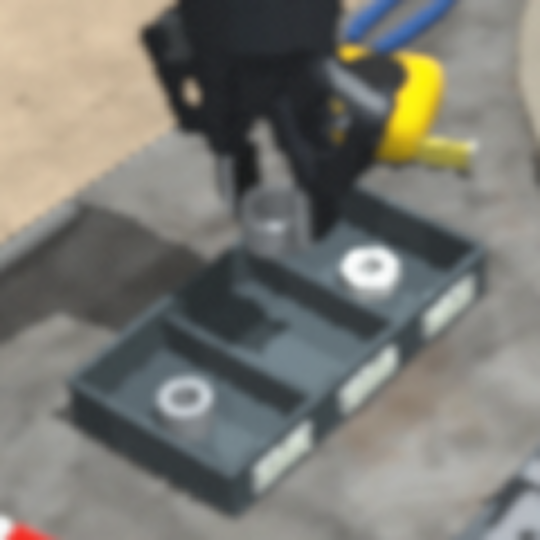

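The wide collar hangs between the pads at (270,220), and its compartment is empty. I'll carry it to the jig.

drive_tool(
  deltas=[
    [[0.25,-0.9,0,0,0,0,0.6],[0.5,-1.9,0,0,0,0,0.6],[0.8,-2.9,0,0,0,0,0.6],[1.1,-3.9,0,0,0,0,0.6],[1.4,-4.9,0,0,0,0,0.6],[1.65,-5.8,0,0,0,0,0.6],[1.85,-6.4,0,0,0,0,0.6],[1.85,-6.6,0,0,0,0,0.6]],
  ],
)

```text
clock: 5.17
tool_pos: [0.571, -0.1267, 0.0774]
orientation: [0.52, 0.479, -0.479, -0.52]
contact_force: [0.4, 0.7, -0.9]
gripper_width: 0.0344
```

```bash
python3 to.py .5712 -.1244 .025
```

```text
pos [ 0.571  -0.1267  0.0774] d [ 0.007  0.076 -1.748] rot [ 0.005 -0.004  0.022] w 0.03441422167260847 F [ 0.4  0.7 -0.9] 5.1667 v 0.085 q [-0.41  0.46  1.64 -0.    1.04 -1.9 ]
```

drive_tool(
  deltas=[
    [[0,0.0,0,0,0,0,0.6],[0,0.0,-0.4,0,0,0,0.6],[0,0.0,-0.8,0,0,0,0.6],[0,0.0,-1.2,0,0,0,0.6],[0,0.0,-1.2,0,0,0,0.6],[0,0.0,-1.2,0,0,0,0.6],[0,0.0,-1.2,0,0,0,0.6],[0,0.0,-1.2,0,0,0,0.6]],
  ],
)

```text
clock: 5.83
tool_pos: [0.5708, -0.1231, 0.0434]
orientation: [0.52, 0.48, -0.48, -0.519]
contact_force: [0.9, -0.4, 0.1]
gripper_width: 0.0345
```

```bash
python3 to.py .5712 -.1244 .017;  python3 - <<'E'
from fit import *
s=env.sense(); out=[]
for n in("scene","top"):
    c=env.capture(n); p=proj(c,[.56,-.12,.02])[0].astype(int); print(p)
    out.append(cv2.resize(c["image"][p[1]-45:p[1]+35,p[0]-40:p[0]+40,::-1],None,fx=5,fy=5,interpolation=cv2.INTER_CUBIC))
cv2.imwrite("pics/jig1.png",np.hstack(out))
E
```

```text
pos [ 0.5708 -0.1231  0.0434] d [ 0.012 -0.043 -0.879] rot [ 0.003  0.01  -0.01 ] w 0.034515681498410486 F [ 0.9 -0.4  0.1] 5.8333 v 0.004 q [-0.4   0.5   1.68  0.    0.96 -1.9 ]
[331 250]
[343 199]
```

View pics/jig1.png

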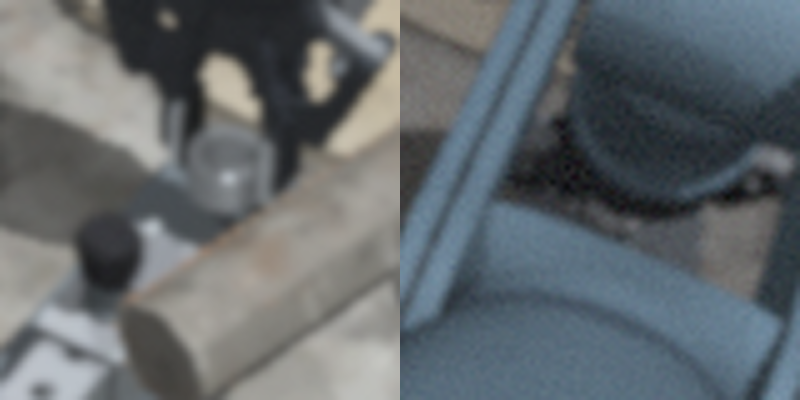

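The collar, at (230,170), is held level over the plate, past the moving vee. I'll lower it onto the plate.

drive_tool(
  deltas=[
    [[0.01,-0.04,-0.3,0,0,0,0.6],[0.01,-0.04,-0.6,0,0,0,0.6],[0.01,-0.04,-0.8,0,0,0,0.6],[0.01,-0.04,-0.87,0,0,0,0.6],[0.01,-0.04,-0.9,0,0,0,0.6],[0.01,-0.04,-0.93,0,0,0,0.6],[0.01,-0.04,-0.95,0,0,0,0.6],[0.01,-0.04,-0.95,0,0,0,0.6]],
  ],
)

```text
clock: 6.6
tool_pos: [0.5699, -0.1245, 0.0147]
orientation: [-0.519, -0.479, 0.48, 0.52]
contact_force: [-4.6, 0.9, 7.5]
gripper_width: 0.0345
```

```bash
python3 to.py .5712 -.1244 .0148;  python3 - <<'E'
from fit import *
c=env.capture("scene"); p=proj(c,[.56,-.12,.02])[0].astype(int)
cv2.imwrite("pics/jig2.png",cv2.resize(c["image"][p[1]-35:p[1]+25,p[0]-30:p[0]+40,::-1],None,fx=8,fy=8,interpolation=cv2.INTER_CUBIC))
E
```

```text
pos [ 0.5699 -0.1245  0.0147] d [0.043 0.003 0.002] rot [-0.004 -0.016 -0.005] w 0.03449818218692758 F [-4.6  0.9  7.5] 6.6 v 0.006 q [-0.41  0.54  1.69 -0.    0.91 -1.9 ]
```

View pics/jig2.png

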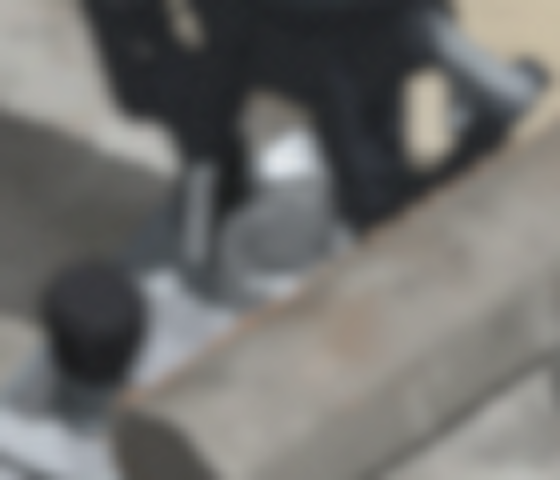

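The contact forces (7.5 N up, −4.6 N in x) come at exactly the expected plate height. So the collar is standing on the plate and touching the fixed vee. I'll release it and rise.

drive_tool(
  deltas=[
    [[0,0,0,0,0,0,0.1],[0,0,0,0,0,0,-0.2],[0,0,0,0,0,0,-0.3],[0,0,0,0,0,0,-0.3],[0,0,0,0,0,0,-0.3],[0,0,0.5,0,0,0,-0.3],[0,0,1.2,0,0,0,-0.3],[0,0,2.0,0,0,0,-0.3]],
  ],
)

```text
clock: 7.32
tool_pos: [0.5697, -0.1243, 0.0734]
orientation: [-0.518, -0.479, 0.48, 0.521]
contact_force: [0.6, -1.1, -1.1]
gripper_width: 0.0554
```

drive_tool(
  deltas=[
    [[0,0,0.8,0,0,0,-0.3],[0,0,1.8,0,0,0,-0.3],[0,0,2.5,0,0,0,-0.3],[0,0,2.5,0,0,0,-0.3],[0,0,2.5,0,0,0,-0.3],[0,0,2.5,0,0,0,-0.3],[0,0,2.5,0,0,0,-0.3],[0,0,2.5,0,0,0,-0.3]],
  ],
)

```text
clock: 7.98
tool_pos: [0.5699, -0.1244, 0.1475]
orientation: [-0.519, -0.479, 0.48, 0.52]
contact_force: [1.0, 0.3, 1.3]
gripper_width: 0.0557
```

```bash
python3 to.py .470 -.1152 .13;  python3 - <<'E'
from fit import *
c=env.capture("scene"); p=proj(c,[.56,-.12,.02])[0].astype(int)
cv2.imwrite("pics/jig3.png",cv2.resize(c["image"][p[1]-35:p[1]+35,p[0]-40:p[0]+40,::-1],None,fx=8,fy=8,interpolation=cv2.INTER_CUBIC))
E
```

```text
pos [ 0.5699 -0.1244  0.1475] d [-3.328  0.306 -0.584] rot [-0.011 -0.026 -0.003] w 0.055713757974346516 F [1.  0.3 1.3] 7.9833 v 0.007 q [-0.41  0.39  1.57  0.    1.19 -1.9 ]
```

View pics/jig3.png

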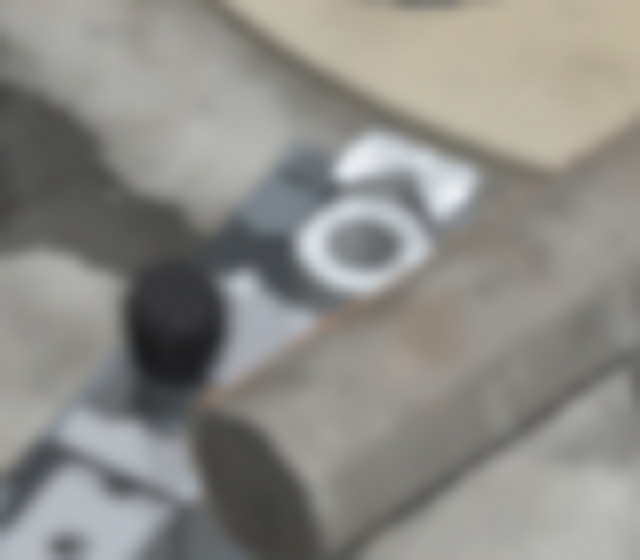

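The collar stands upright in front of the fixed vee at (365,245), and the knob is at (175,320). I'll measure both from this view.

Run:
```python
from fit import *
c=env.capture("scene")
p=proj(c,[.56,-.12,.02])[0].astype(int)
print(planept(c,[[p[0]-40+365/8-.5,p[1]-35+244/8-.5]],.030), planept(c,[[p[0]-40+175/8,p[1]-35+290/8]],.094))
g,xs,ys=rect(c,.030,(.50,.64),(-.2,-.06)); b=g.min(2)
cv2.imwrite("pics/seat.png",cv2.resize(g[:,:,::-1],None,fx=2,fy=2))
P=cloud(c); m=(P[...,2]>.087)&(P[...,2]<.1)&(abs(P[...,0]-.47)<.03)&(abs(P[...,1]+.115)<.03); print(m.sum(),(P[m].min(0)+P[m].max(0))/2,P[m].mean(0))
```

```text
[[ 0.57096212 -0.1253294   0.03      ]] [[ 0.47215066 -0.11631931  0.094     ]]
116 [ 0.47100341 -0.11657344  0.09254345] [ 0.46949493 -0.11778487  0.09278813]
```

View pics/seat.png

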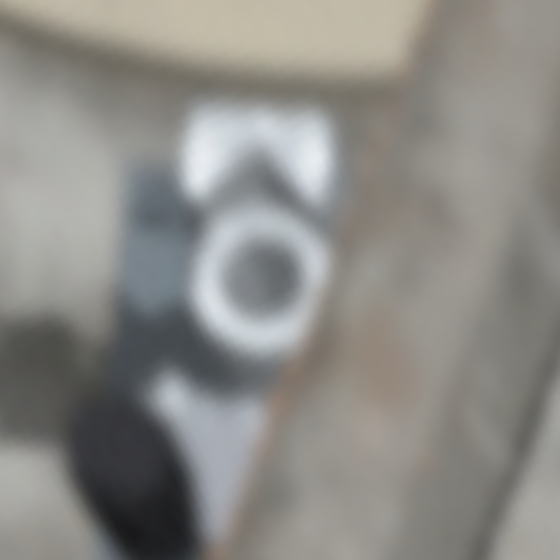

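```bash
python3 - <<'E'
from fit import *
c=pickle.load(open("top0.pkl","rb"));P=cloud(c)
m=(P[...,0]>.15)&(P[...,0]<.75)&(P[...,1]<-.17)&(P[...,1]>-.45)&(P[...,2]>.1); q=P[m]
print(len(q)); 
for a in np.arange(.15,.75,.1):
    k=q[(q[:,0]>=a)&(q[:,0]<a+.1)]
    if len(k): print(a.round(2),len(k),k[:,1].max(),np.median(k[:,2]))
E
python3 to.py .4705 -.1155 .10
```

```text
14901
0.15 493 -0.23668700571931964 0.3563559307463954
0.25 1358 -0.24920283259791504 0.3560979730403404
0.35 1954 -0.2811739604631088 0.3628385017935981
0.45 4616 -0.3001563525004589 0.3750261249440884
0.55 3524 -0.3135277764561658 0.3901276506050237
0.65 2956 -0.35014491207331566 0.4176385575144619
pos [ 0.5702 -0.1245  0.1479] d [-3.323  0.3   -1.598] rot [-0.008 -0.019 -0.003] w 0.055666886012443226 F [-0.2 -0.5 -1.1] 8.0833 v 0.005 q [-0.41  0.39  1.57  0.    1.19 -1.9 ]
```

drive_tool(
  deltas=[
    [[-0.9,0.1,0,0,0,0,-0.3],[-1.9,0.2,0,0,0,0,-0.3],[-2.8,0.25,0,0,0,0,-0.3],[-3.31,0.3,0,0,0,0,-0.3],[-3.31,0.3,-0.5,0,0,0,-0.3],[-3.31,0.3,-1,0,0,0,-0.3],[-3.31,0.3,-1.4,0,0,0,-0.3],[-3.31,0.3,-1.4,0,0,0,-0.3]],
  ],
)

```text
clock: 8.75
tool_pos: [0.4696, -0.1149, 0.1047]
orientation: [-0.518, -0.479, 0.48, 0.521]
contact_force: [-1.2, 0.9, -0.4]
gripper_width: 0.0552
```

```bash
python3 to.py .4705 -.1155 .064
python3 - <<'E'
from fit import *
out=[]
for n in("scene","top"):
    c=env.capture(n); p=proj(c,[.51,-.12,.05])[0].astype(int)
    out.append(cv2.resize(c["image"][p[1]-45:p[1]+45,p[0]-40:p[0]+40,::-1],None,fx=5,fy=5,interpolation=cv2.INTER_CUBIC))
cv2.imwrite("pics/kn1.png",np.hstack(out))
E
```

```text
pos [ 0.4696 -0.1149  0.1047] d [ 0.03  -0.019 -1.358] rot [-0.021 -0.042 -0.002] w 0.055210807275826924 F [-1.2  0.9 -0.4] 8.75 v 0.052 q [-0.47  0.27  1.86 -0.    1.01 -1.96]
```

View pics/kn1.png

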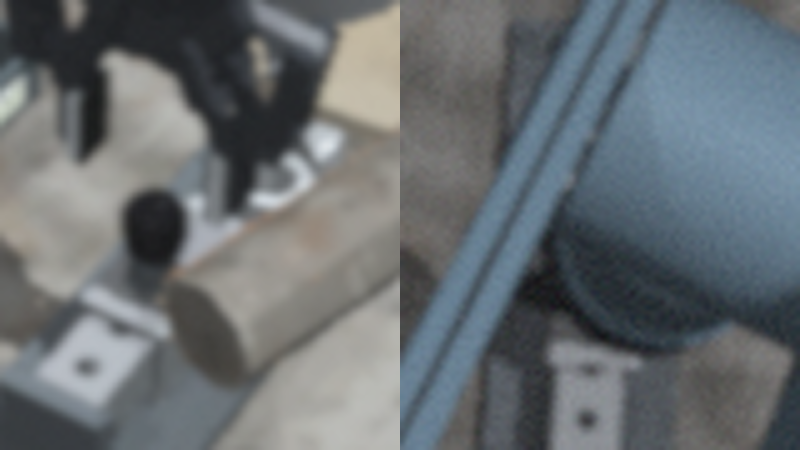

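The fingertips at (75,155) and (230,210) straddle the knob at (155,225). I'll descend and grip.

drive_tool(
  deltas=[
    [[0.03,-0.02,-0.4,0,0,0,-0.3],[0.03,-0.02,-0.8,0,0,0,-0.3],[0.03,-0.02,-1.2,0,0,0,-0.3],[0.03,-0.02,-1.36,0,0,0,-0.3],[0.03,-0.02,-1.36,0,0,0,-0.3],[0.03,-0.02,-1.36,0,0,0,-0.3],[0.03,-0.02,-1.36,0,0,0,0],[0.03,-0.02,-1.36,0,0,0,0.1]],
  ],
)

```text
clock: 9.52
tool_pos: [0.473, -0.1166, 0.0672]
orientation: [0.52, 0.48, -0.48, -0.519]
contact_force: [0.7, -0.1, 0.1]
gripper_width: 0.038
```

drive_tool(
  deltas=[
    [[0,0,0,0,0,0,0.3],[0,0,0,0,0,0,0.45],[0,0,0,0,0,0,0.6],[0,0,0,0,0,0,0.7],[0,0,0,0,0,0,0.7],[0,0,0,0,0,0,0.7],[0,0,0,0,0,0,0.7],[0,0,0,0,0,0,0.7]],
  ],
  grip_force=50,
)

```text
clock: 10.18
tool_pos: [0.4729, -0.1153, 0.0673]
orientation: [-0.52, -0.48, 0.479, 0.52]
contact_force: [0.5, 5.7, 6.6]
gripper_width: 0.0242
```

```bash
python3 to.py .4705 -.1155 .064
```

```text
pos [ 0.4729 -0.1153  0.0673] d [-0.078 -0.007 -0.109] rot [-0.013  0.014 -0.   ] w 0.02421026812667075 F [0.5 5.7 6.6] 10.1833 v 0.001 q [-0.47  0.33  1.9   0.    0.92 -1.96]
```

drive_tool(
  deltas=[
    [[0,0.04,0.1,0,0,0,0.7],[0,0.06,0.2,0,0,0,0.7],[0,0.06,0.3,0,0,0,0.7],[0,0.06,0.4,0,0,0,0.7],[0,0.06,0.45,0,0,0,0.7],[0,0.06,0.45,0,0,0,0.7],[0,0.06,0.45,0,0,0,0.7],[0,0.06,0.45,0,0,0,0.7]],
  ],
)

```text
clock: 10.85
tool_pos: [0.4722, -0.1149, 0.0797]
orientation: [0.52, 0.48, -0.48, -0.519]
contact_force: [-0.3, -5.3, -9.2]
gripper_width: 0.024
```

```bash
python3 to.py .4978 -.1173 .079
python3 - <<'E'
from fit import *
c=env.capture("scene"); p=proj(c,[.5,-.12,.05])[0].astype(int)
cv2.imwrite("pics/kn2.png",cv2.resize(c["image"][p[1]-45:p[1]+35,p[0]-40:p[0]+40,::-1],None,fx=7,fy=7,interpolation=cv2.INTER_CUBIC))
E
```

```text
pos [ 0.4722 -0.1149  0.0797] d [ 0.853 -0.079 -0.023] rot [ 0.005 -0.003 -0.004] w 0.024015623043708006 F [-0.3 -5.3 -9.2] 10.85 v 0.001 q [-0.47  0.31  1.88 -0.    0.95 -1.96]
```

View pics/kn2.png

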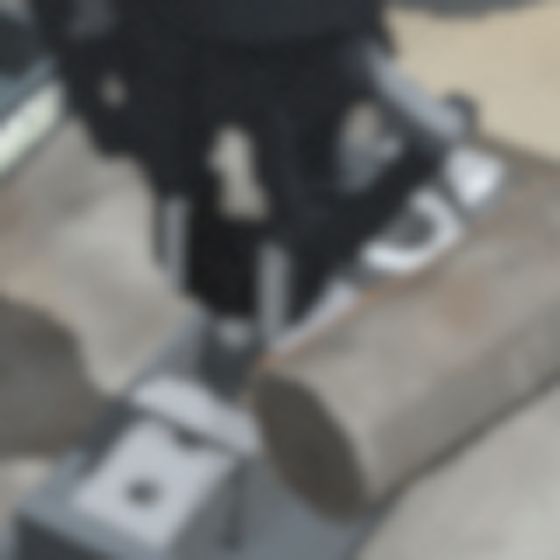

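The knob is gripped and up about 12 mm, with the spring reading 9 N. I'll slide it 25 mm along jig x.

drive_tool(
  deltas=[
    [[0.1,-0.03,0.02,0,0,0,0.7],[0.25,-0.045,0.02,0,0,0,0.7],[0.4,-0.06,0.02,0,0,0,0.7],[0.55,-0.075,0.02,0,0,0,0.7],[0.7,-0.085,0.02,0,0,0,0.7],[0.8,-0.095,0.02,0,0,0,0.7],[0.83,-0.095,0.02,0,0,0,0.7],[0.83,-0.095,0.02,0,0,0,0.7]],
  ],
)

```text
clock: 11.57
tool_pos: [0.4975, -0.1171, 0.0802]
orientation: [-0.519, -0.48, 0.48, 0.52]
contact_force: [-1.0, -2.3, -10.6]
gripper_width: 0.0241
```

```bash
python3 to.py .4971 -.1173 .0797
```

```text
pos [ 0.4975 -0.1171  0.0802] d [-0.013 -0.007 -0.017] rot [-0.004 -0.001 -0.005] w 0.02406495156193275 F [ -1.   -2.3 -10.6] 11.5667 v 0.007 q [-0.45  0.35  1.82  0.    0.97 -1.94]
```

drive_tool(
  deltas=[
    [[-0.01,0.02,-0.05,0,0,0,0.7],[-0.01,0.02,-0.1,0,0,0,0.7],[-0.01,0.02,-0.14,0,0,0,0.7],[-0.01,0.02,-0.18,0,0,0,0.7],[-0.01,0.02,-0.18,0,0,0,0.7],[-0.01,0.02,-0.18,0,0,0,0.7],[-0.01,0.02,-0.18,0,0,0,0.7],[-0.01,0.02,-0.18,0,0,0,0.7]],
  ],
)

```text
clock: 12.23
tool_pos: [0.4974, -0.117, 0.0752]
orientation: [0.52, 0.48, -0.48, -0.519]
contact_force: [1.1, -3.6, -8.8]
gripper_width: 0.024
```

```bash
python3 to.py .4971 -.1173 .0673
```

```text
pos [ 0.4974 -0.117   0.0752] d [-0.01  -0.008 -0.264] rot [ 0.005  0.01  -0.003] w 0.023968720985327624 F [ 1.1 -3.6 -8.8] 12.2333 v 0.0 q [-0.45  0.35  1.83 -0.    0.96 -1.94]
```

The pin is already below the 10 mm ride height and the spring still pulls, so it is entering the hole. I'll lower it fully.

drive_tool(
  deltas=[
    [[0,-0.02,-0.06,0,0,0,0.7],[0,-0.03,-0.12,0,0,0,0.7],[0,-0.03,-0.18,0,0,0,0.7],[0,-0.03,-0.23,0,0,0,0.7],[0,-0.03,-0.27,0,0,0,0.7],[0,-0.03,-0.3,0,0,0,0.7],[0,-0.03,-0.32,0,0,0,0.7],[0,-0.03,-0.32,0,0,0,0.7]],
  ],
)

```text
clock: 12.9
tool_pos: [0.4976, -0.1173, 0.0672]
orientation: [0.52, 0.48, -0.479, -0.519]
contact_force: [-1.1, 3.9, 9.6]
gripper_width: 0.0244
```

```bash
python3 to.py .4971 -.1173 .0673;  python3 - <<'E'
from fit import *
c=env.capture("scene"); p=proj(c,[.53,-.12,.05])[0].astype(int)
cv2.imwrite("pics/kn3.png",cv2.resize(c["image"][p[1]-45:p[1]+45,p[0]-50:p[0]+40,::-1],None,fx=6.5,fy=6.5,interpolation=cv2.INTER_CUBIC))
E
```

```text
pos [ 0.4976 -0.1173  0.0672] d [-0.016 -0.001  0.002] rot [-0.     0.017 -0.004] w 0.024391613823961496 F [-1.1  3.9  9.6] 12.9 v 0.003 q [-0.45  0.36  1.84  0.    0.94 -1.94]
```

View pics/kn3.png

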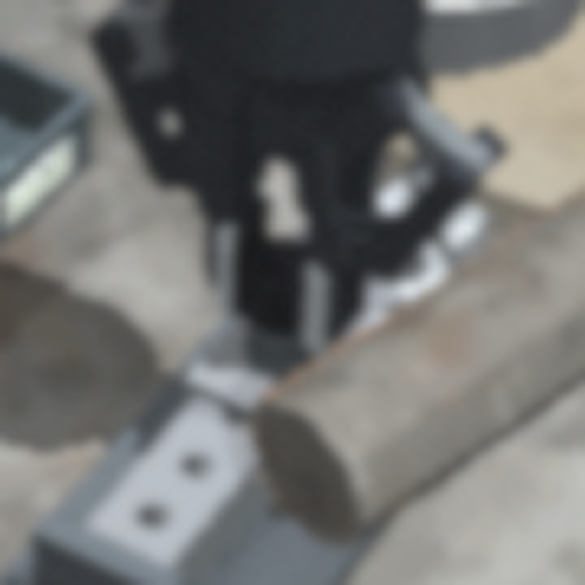

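The knob hit a hard stop at 67.2 mm, the same tool height as when I first gripped it with the pin home. Two holes now show behind the section, at (150,513) and (197,463). I'll check that the pin is locked with a small back-and-forth tug, easing the down-push a little.

drive_tool(
  deltas=[
    [[-0.05,-0.0,0.02,0,0,0,0.7],[-0.12,0.02,0.02,0,0,0,0.7],[-0.12,0.02,0.02,0,0,0,0.7],[-0.12,0.02,0.02,0,0,0,0.7],[-0.12,0.02,0.02,0,0,0,0.7],[-0.12,0.02,0.02,0,0,0,0.7],[-0.12,0.02,0.02,0,0,0,0.7],[-0.12,0.02,0.02,0,0,0,0.7]],
  ],
)

```text
clock: 13.62
tool_pos: [0.4966, -0.1172, 0.0674]
orientation: [0.522, 0.481, -0.478, -0.518]
contact_force: [8.2, 3.8, -1.9]
gripper_width: 0.0239
```

drive_tool(
  deltas=[
    [[0.05,0,0,0,0,0,0.7],[0.11,0,0,0,0,0,0.7],[0.11,0,0,0,0,0,0.7],[0.11,0,0,0,0,0,0.7],[0.11,0,0,0,0,0,0.7],[0.11,0,0,0,0,0,0.7],[0.11,0,0,0,0,0,0.7],[0.11,0,0,0,0,0,0.7]],
  ],
)

```text
clock: 14.28
tool_pos: [0.4975, -0.1172, 0.0673]
orientation: [0.52, 0.48, -0.479, -0.519]
contact_force: [0.9, 3.0, 6.1]
gripper_width: 0.0242
```

```bash
python3 to.py .4971 -.1173 .0673;  python3 - <<'E'
from fit import *
c=env.capture("scene"); g,xs,ys=rect(c,.030,(.50,.64),(-.2,-.06))
cv2.imwrite("pics/seat2.png",cv2.resize(g[:,:,::-1],None,fx=2,fy=2))
c=env.capture("top"); cv2.imwrite("pics/top2.png",cv2.resize(c["image"][140:300,200:400,::-1],None,fx=3.7,fy=3.7))
E
```

```text
pos [ 0.4975 -0.1172  0.0673] d [-0.012 -0.002  0.   ] rot [ 0.007  0.019 -0.004] w 0.024196607436043707 F [0.9 3.  6.1] 14.2833 v 0.002 q [-0.45  0.36  1.84  0.    0.94 -1.94]
```

View pics/seat2.png

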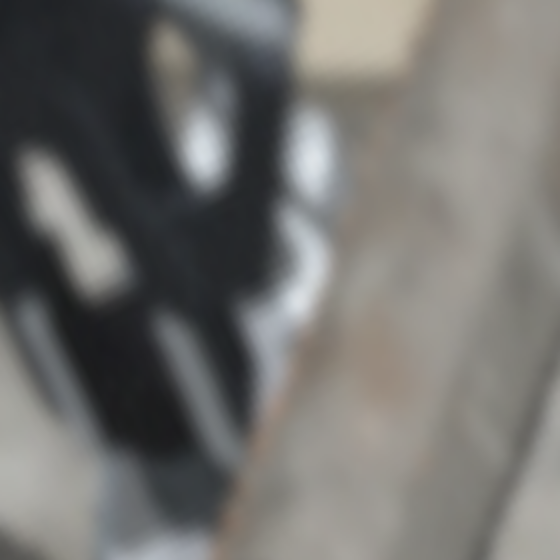

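View pics/top2.png

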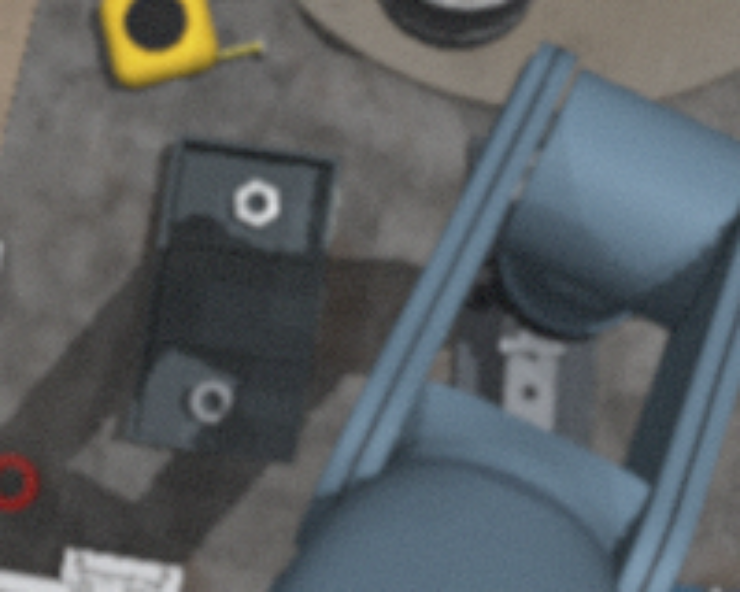

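The tug moved the tool only 0.9 mm while the resistance rose to 8 N, so the pin is locked. The collar at (310,265) is trapped against the fixed vee, and the nut and small collar are still in the tray. I'll hand in.

Run:
```python
from h import *
print(env.close_job()); s=env.sense(); print(s["clock"],s["tool_pos"],s["contact_force"])
```

```text
the job is handed in; nothing more can be done
None
the job is handed in; nothing more can be done
```

The job is done and handed in at about 14.4 s. The wide collar, from the middle compartment, stands on the base plate in the fixed vee. I released it, lifted the knob about 12 mm, slid the section one hole (25 mm) and lowered the pin. The gripper still holds the knob.

**Last checks:**
- **Pin home:** the knob came down to a hard stop at the same tool height as when first gripped (67.3 mm against 67.3 mm).
- **Section locked:** a light tug backwards moved the tool only 0.9 mm while the force rose to about 8 N. Two free holes showed behind the section.
- **Collar:** after release it measured about 3 mm short of the seat, within the 6 mm allowed. In the last picture it appears trapped between the vees, though the gripper and the overhead tube hid part of it, so I could not see the full ring.
- **Other parts:** the nut and small collar are still in their compartments. I never went near the tape or the punch.

No check failed. The gripper width read about 1.5 mm under the true size on both parts.

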